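# Hold the long glass cell in the photometer's light path

### The arm

A 6-joint arm with a two-finger parallel gripper is mounted at the origin on the work surface. World frame = base frame: x ahead of the robot, y to its left, z up, the work surface at z = 0. Lengths are in mm, angles in rad, forces in N, time in s.
With the tool pointing down it reaches from about 275 to 1000 mm from the base axis. Payload 8.4 kg.
Tool frame: the origin (TCP) lies on the centre line of the jaws, within the pads' length; the fingertips stand 25 mm ahead of it and the grasp point (between the pads) lies 6 mm ahead of it; z points along the fingers, y is the line along which they close (so a half turn about z gives the same grasp; the last joint's range is limited). The gripper opens to 85 mm and grips with 20 to 120 N. Pads are 22 mm wide; open, the fingers measure 114 mm over their backs; the gripper's body (76 mm by 85 mm) begins 54 mm behind the grasp point. The pads swing forward as they close: fully open they stand 13 mm farther back than shut.
Start: joints at [-1.28, 0.353, 1.633, -0, 1.155, -0.002], TCP at [180.395, -598.403, 256.281] pointing down, gripper open.
Joint ranges: [-2.63, 2.63], [-0.92, 2.1], [0.06, 2.66], [-1.3, 4.44], [0, 2.69], [-3.02, 3.02]. Speed limits (rad/s): [2.22, 2.22, 2.79, 3.14, 3.14, 3.14].

### API

Orientations are given as [roll, pitch, yaw] about the fixed x, y, z axes, in that order (R = Rz(yaw) Ry(pitch) Rx(roll)).
In Python, from rig import r gives the robot as it stands.
- The arm moves only by the shell command python3 -m jog 'ROWS' [FORCE]. ROWS is JSON, a list of rows, each a list of 3 entries, a list of its own where there are three numbers: the turn, a rotation vector about the tool's x, y, z in rad, then the shift along the tool's x, y, z in m, then the opening, from -1 (shut) to 1 (fully open). In form: [[[rx, ry, rz], [x, y, z], gripper], ...]. A call has 1 to 12 rows; each row shifts and turns the commanded pose from where the row before left it, along the tool's axes as they then stand; what a row does not reach is not made up. A row lasts 1/10 s, in which the tool goes at most 50 mm and 8.59 degrees, less where a joint would pass 70% of its speed; a pose out of reach is approached as far as the arm can. A call with a gripper value outside its range is refused whole. The fingers move at their own pace and stop on an object; FORCE is the grip in N (left out, the last holds). Time passes only in rows, so rows that do not move let the fingers close. It gives the time, the measured TCP pose, the force, the opening and the grip force at its end, in the units of the state.
- r.sense(): the state, without advancing time (a new reading comes with each control period).
- r.grab_frame(name): name is "side" or "top"; returns the picture (420x560x3 uint8, red, green, blue); there is no depth.
- r.camera_params(name): a dict with "fx", "fy", "cx", "cy" (pixels), "rvec" (rotation vector, rad) and "tvec" (3), from world to camera coordinates, as OpenCV has them. Camera axes: x right, y down, z forward; pixel columns grow to the right and rows downward; lengths in mm; the calibration is good to about 2 mm. A picture is of the moment at which its call begins. camera_params takes no time and is no camera call.
- r.sign_off(): hands the job in; it is judged then, once.
The state is a dict: "clock": time; "qpos": joint angles; "qvel": joint speeds; "joint_efforts": joint torques, N m; "eef_pos": TCP position; "tcp_rot": TCP orientation; "contact_force": force on the tool from outside, world axes, zero at the start; "wrist_torque": the same for the moment, N m; "opening": opening from 0.0 (shut) to 1.0 (fully open); "grasp_force": force on a finger pad.
Only numpy, scipy, OpenCV 4.12 (cv2) and the standard library are available. Lean on these libraries where they do the work, as an engineer would, in place of code of your own. Each camera call takes 0.05 s, during which the arm holds its last target. There are 200 camera calls.

### The job

Lift the black light shield by its tab out of the small photometer, hang it astride the bar of the steel rail and let go of it. Then take the longest of the three glass cells from the rack, fingers on its broad frosted faces only and never on its clear end windows, and finish while holding it still and upright in the light path: midway between the two barrels, centred on them, clear ends facing them, touching nothing but the fingers. Do not put it down, and leave the other cells and everything else on the bench where they are.

Things in the scene. Friction and masses are not known exactly. Their poses are not given: they have to be found in the camera images.
- photometer: fixed in a run: grey base 100 (x) x 230 (y) x 10 mm; two white towers 70 (x) x 50 (y), tops at 90 mm (lamp fins 95), centred at y = +85 (lamp, finned top) and -85 mm (detector, dark display in front). A black barrel, 16 mm thick, 10 mm long, points from each to the other, axis 65 mm up; 100 mm free between barrels. Light runs along y. Origin: centre of the base's underside
- beam_mid (a point): the middle of the light path: halfway between the barrel faces on their common axis, 65 mm above the table; axes as the photometer's (y along the light, x across it, z up)
- shield: loose black cover, 0.1 kg: upside-down U of 3 mm sheet, 50 (x) x 84 mm (y), walls facing x, 44 mm clear between, y ends open, roof 67 to 70 mm above the foot. On the roof's middle a grip tab 10 mm thick (x), 40 long (y), from 70 to 98 mm. At first it stands on the photometer's base (10 mm up), channel along the light. Origin: centre between the feet, z up
- shield_roof (a point): centre of the underside of the shield's roof, 67 mm above its foot: it comes to lie on the bar
- rail: steel rail: horizontal round bar along y, 12 mm diameter, axis 110 mm above the table, 180 mm between the axes of its two end posts (16 mm thick, on round feet of 70 mm). Fixed during a run; placed on one side of the photometer or the other (left/right varies). Origin on the table under the middle of the bar
- rail_mid (a point): middle of the bar, on its axis, 110 mm above the table; y along the bar, z up
- rack: grey plastic block 40 (x) x 200 (y) x 20 mm high with three equal pockets in a row along y, 64 mm apart, each 18 x 44 mm and 12 mm deep, the cells stand in them. Which cell stands in which pocket varies. Fixed during a run; placed on one side of the photometer or the other (left/right varies). Origin: centre of its underside
- cell_long: the longest glass cell, loose, 40 g: 16 mm thick (x), 42 long (y), 46 high, plus a narrower white stopper 4 mm high. Its broad faces (facing x, 16 mm apart) are frosted: grip here. The narrow ends (facing y) are clear windows. Stands upright in a rack pocket, long side along the rack, foot 8 mm above the table: 34 mm of it shows above the rack. Origin: centre of its underside, z up
- cell_center (a point): centre of the long cell, 23 mm above its underside; axes as the cell's
- cell_long_window_a: one of the two clear end windows of cell_long, a 13.5 x 1.5 x 43 mm pane at its +y end; origin in the pane's centre. Must not be touched by the fingers
- cell_long_window_b: one of the two clear end windows of cell_long, a 13.5 x 1.5 x 43 mm pane at its -y end; origin in the pane's centre. Must not be touched by the fingers
- cell_mid: the middle-sized glass cell, 22 mm long, otherwise like cell_long. Stands in another pocket of the rack; leave alone
- cell_short: the smallest glass cell, 13 mm long, otherwise like cell_long. Stands in another pocket of the rack; leave alone
- bowl: bystander: empty orange plastic bowl, 120 mm across, 50 mm high, standing behind the photometer
- grinder: bystander: black jar-shaped sample grinder, 64 mm diameter, 150 mm high
- pen_cup: bystander: blue open cup, 72 mm diameter, 100 mm high
- marker: bystander: yellow highlighter with black cap lying flat, 135 x 19 x 14 mm, in front of the photometer
- loupe: bystander: black hand lens lying flat, 68 mm round head with a 90 mm handle, 12 mm high
- meter: bystander: grey hand-held moisture meter lying flat, 100 x 170 x 38 mm

How it is judged:
By the outcome, as a careful person would: the job done as asked, in the order asked, and still so for the second after the job is handed in, while the arm keeps its last pose, push and grip.
It also fails if it takes over 58 s, if anything falls off the work surface, if the arm or the gripper's body presses on something with over 40 N, if the wrist force passes 120 N, or if a joint passes its speed limit or range.

## Working session

There is one attempt and no reset: what is moved stays moved. The work goes in short steps, Python scripts to look and compute and a shell command to move; the robot and the scene stay as the last step left them, time stands still between calls to the robot, and variables do not carry over. Pictures are saved under pics/ and viewed, at most 10 in all, crops included, and the job is handed in when it is done.

```bash
mkdir -p pics; ls; python3 - <<'E'
from rig import r
import cv2,json
for n in("side","top"):
    cv2.imwrite(f"pics/{n}0.png",r.grab_frame(n)[:,:,::-1]); print(n,r.camera_params(n))
print(r.sense())
E
```

```text
pics
side {'fx': 385.82504480567525, 'fy': 385.82504480567525, 'cx': 283.2510302432279, 'cy': 208.5408994065879, 'rvec': array([ 2.36125155, -0.16850511,  0.05913499]), 'tvec': array([-491.86457416,  120.47298989, 1026.01177243])}
top {'fx': 394.6537561143457, 'fy': 394.6537561143457, 'cx': 287.8045075269864, 'cy': 214.6781676201639, 'rvec': array([ 2.03861241, -2.18319941,  0.2371227 ]), 'tvec': array([ 39.91619577, 529.22291876, 889.69696693])}
{'clock': 0.1, 'qpos': array([-1.28038029e+00,  3.53564823e-01,  1.63403016e+00, -2.49318882e-05,
        1.15516844e+00, -2.38826653e-03]), 'qvel': array([ 0.00146667, -0.00282231, -0.00218684,  0.00037082, -0.00021925,
       -0.00056912]), 'joint_efforts': array([ 7.82644179e-06, -6.06355047e+01, -3.42822075e+01, -1.47040464e-05,
        4.00483754e-03,  2.77759818e-05]), 'eef_pos': array([ 180.29340587, -598.04546474,  255.65817635]), 'tcp_rot': array([-3.14042183e+00,  2.00012770e-05,  2.92814393e-01]), 'contact_force': array([ 0.41686152, -0.00143543, -0.30301884]), 'wrist_torque': array([ 0.03969532,  0.0304376 , -0.0013205 ]), 'grasp_force': 0.0, 'opening': 0.9981329350645646}
```

View pics/side0.png

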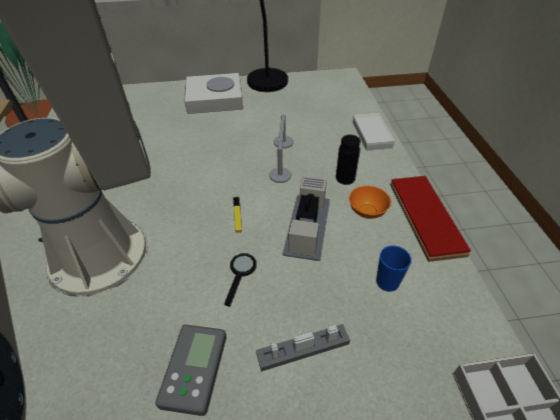

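View pics/top0.png

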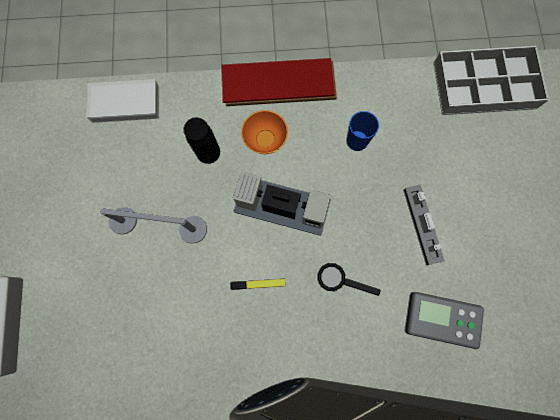

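```bash
cat > h.py <<'E'
import numpy as np,cv2
from rig import r
P={n:r.camera_params(n) for n in("side","top")}
def KRt(n):
    p=P[n];K=np.array([[p['fx'],0,p['cx']],[0,p['fy'],p['cy']],[0,0,1]])
    return K,cv2.Rodrigues(p['rvec'])[0],np.array(p['tvec']).reshape(3)
def proj(n,X):
    K,R,t=KRt(n);return cv2.projectPoints(np.atleast_2d(np.float64(X)),R,t,K,None)[0][:,0]
def atz(n,uv,z):
    K,R,t=KRt(n);d=R.T@np.linalg.solve(K,[uv[0],uv[1],1]);c=-R.T@t
    return c+d*(z-c[2])/d[2]
def crop(im,x0,y0,x1,y1,s,f,step=10):
    c=cv2.resize(im[y0:y1,x0:x1],None,fx=s,fy=s,interpolation=cv2.INTER_CUBIC)
    for x in range(-(-x0//step)*step,x1,step):
        cv2.line(c,(int((x+.5-x0)*s),0),(int((x+.5-x0)*s),6),(0,0,255),1);cv2.putText(c,str(x),(int((x+.5-x0)*s)-10,16),0,.33,(0,0,255))
    for y in range(-(-y0//step)*step,y1,step):
        cv2.line(c,(0,int((y+.5-y0)*s)),(6,int((y+.5-y0)*s)),(0,0,255),1);cv2.putText(c,str(y),(8,int((y+.5-y0)*s)+4),0,.33,(0,0,255))
    if f: cv2.imwrite(f,c)
    return c
E
python3 - <<'E'
from h import *
t=cv2.imread("pics/top0.png");s=cv2.imread("pics/side0.png")
a=crop(t,95,165,345,250,3.2,None);b=crop(t,400,178,450,273,3.2,None)
c=crop(t,225,165,340,245,6.9,"pics/c1.png")
d=crop(t,400,180,450,270,6,None);e=crop(s,250,320,355,370,4.5,None)
o=np.zeros((540,790,3),np.uint8);o[:,:300]=d;o[:225,305:305+472]=e
f=crop(t,95,195,215,250,3.9,None);o[300:300+f.shape[0],305:305+f.shape[1]]=f
cv2.imwrite("pics/c2.png",o)
E
```

```text
(no output)
```

View pics/c1.png

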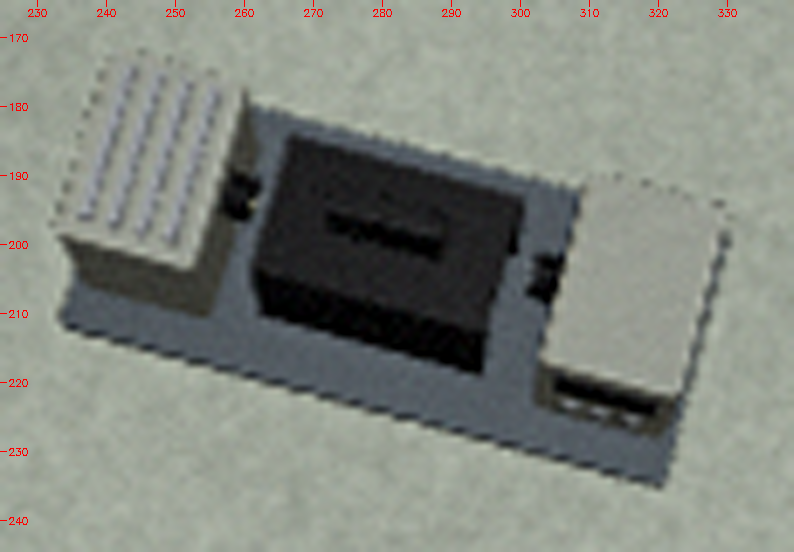

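View pics/c2.png

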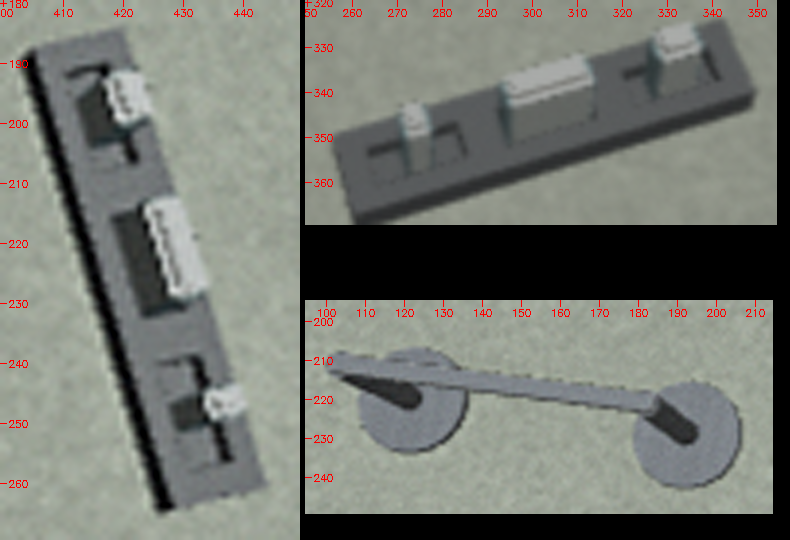

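```bash
cat > fit.py <<'E'
from h import *
from scipy.optimize import least_squares
def fit(name,obs,x0):  # obs: list (cam, local xyz, uv)
    def w(p,l): c,s=np.cos(p[2]),np.sin(p[2]); return [p[0]+c*l[0]-s*l[1],p[1]+s*l[0]+c*l[1],l[2]]
    def f(p): return np.concatenate([proj(n,w(p,l))[0]-uv for n,l,uv in obs])
    s=least_squares(f,x0,loss='soft_l1',x_scale=[10,10,.1]);print(name,s.x.round(3),'deg',np.degrees(s.x[2]).round(2),'\n',f(s.x).reshape(-1,2).round(1).tolist());return s.x
E
python3 - <<'E'
from fit import *
for n in P:
    K,R,t=KRt(n);print(n,'cam',(-R.T@t).round())
T='top'
for k,uv,z in [('lampTL',(243.5,171.8),90),('lampLL',(233.7,198.5),90),('lampLR',(252.5,203.5),90),('detTL',(309.5,191),90),('detTR',(331,196),90),('detBR',(324,222),90),('detBL',(303.5,216.8),90),('baseFL',(233.7,211.7),0),('baseFR',(320.5,235),0),
 ('tabL',(272,195.5),108),('tabR',(289.5,201.3),108),('roofTL',(267,184.5),80),('roofTR',(300.5,194.5),80),('roofBR',(295,213),80),('roofBL',(261.5,204),80),
 ('footL',(122,220),5),('footR',(193,229),5),('barL',(102,212),110),('barR',(185,221),110),
 ('rackTL',(404,188),20),('rackTR',(420,184.5),20),('rackBR',(443.5,260),20),('rackBL',(427,264),20),('stopT',(428,194.5),58),('stopM',(429,221.5),58),('stopB',(437,246.5),58)]:
    print(k,atz(T,uv,z).round(1))
E
```

```text
side cam [ 405. -695.  814.]
top cam [330.  19. 982.]
lampTL [634.4 101.7  90. ]
lampLL [570.7 127.5  90. ]
lampLR [555.7  84.3  90. ]
detTL [576.7 -50.5  90. ]
detTR [561.2 -99.7  90. ]
detBR [500.6 -77.9  90. ]
detBL [516.1 -31.7  90. ]
baseFL [560.3 139.8   0. ]
baseFR [485.2 -75.9   0. ]
tabL [567.   37.5 108. ]
tabR [550.6  -1.5 108. ]
roofTL [602.4  48.3  80. ]
roofTR [572.4 -29.3  80. ]
roofBR [528.6 -13.1  80. ]
roofBL [555.6  64.   80. ]
footL [556.9 421.3   5. ]
footR [521.5 242.9   5. ]
barL [554.1 423.6 110. ]
barR [520.4 236.5 110. ]
rackTL [ 587.7 -295.4   20. ]
rackTR [ 594.1 -337.2   20. ]
rackBR [ 400.2 -367.6   20. ]
rackBL [ 393.3 -326.1   20. ]
stopT [ 557.3 -339.    58. ]
stopM [ 490.8 -331.7   58. ]
stopB [ 429.9 -341.9   58. ]
```

```bash
python3 - <<'E'
from h import *
s=cv2.imread("pics/side0.png")
a=crop(s,280,172,335,262,6.4,None);b=crop(s,262,108,304,188,6.4,None)
o=np.zeros((580,640,3),np.uint8);o[:a.shape[0],:a.shape[1]]=a;o[:b.shape[0],360:360+b.shape[1]]=b
cv2.imwrite("pics/c3.png",o)
E
```

```text
(no output)
```

View pics/c3.png

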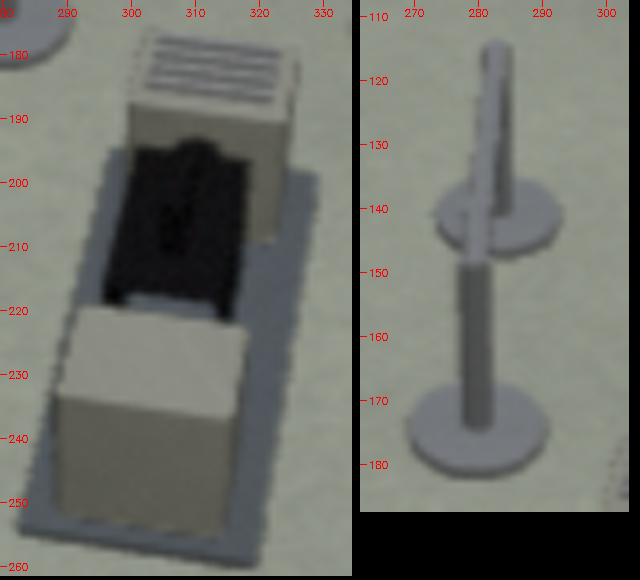

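```bash
cat > run1.py <<'E'
from fit import *
T,S='top','side'
tp=[(T,[-35,110,90],(233.7,198.5)),(T,[-35,60,90],(252.5,203.5)),(T,[35,110,90],(243.5,171.8)),
(T,[35,-60,90],(309.5,191)),(T,[35,-110,90],(331,196)),(T,[-35,-110,90],(324,222)),(T,[-35,-60,90],(303.5,216.8)),(T,[-50,115,0],(233.7,211.7)),(T,[-50,-115,0],(320.5,235))]
sp=[(S,[-50,-115,0],(283,254.5)),(S,[50,-115,0],(319.5,259.5)),(S,[-35,-60,90],(292,219.5)),(S,[35,-60,90],(318,223)),(S,[35,-110,90],(315,237)),(S,[-35,-110,90],(288.5,233.5)),(S,[-35,60,90],(300,187.5)),(S,[35,60,90],(324.5,190.5))]
for o in(tp,sp,tp+sp): fit('photo',o,[550,20,-.33])
tsh=[(T,[0,20,108],(272,195.5)),(T,[0,-20,108],(289.5,201.3)),(T,[25,42,80],(267,184.5)),(T,[25,-42,80],(300.5,194.5)),(T,[-25,-42,80],(295,213)),(T,[-25,42,80],(261.5,204))]
ssh=[(S,[-25,42,80],(301,194)),(S,[25,42,80],(318.5,196))]
for o in(tsh,tsh+ssh): fit('shield',o,[550,20,-.33])
tr=[(T,[0,90,5],(122,220)),(T,[0,-90,5],(193,229)),(T,[0,95,110],(102,212)),(T,[0,-93,110],(185,221))]
sr=[(S,[0,90,5],(283.5,140.5)),(S,[0,-90,5],(279.5,174)),(S,[0,95,112],(283,114.5)),(S,[0,-95,110],(280,147))]
for o in(tr,sr,tr+sr): fit('rail',o,[540,330,-.2])
tk=[(T,[-20,-100,20],(404,188)),(T,[20,-100,20],(420,184.5)),(T,[20,100,20],(443.5,260)),(T,[-20,100,20],(427,264))]
tk=[(n,[-l[0],-l[1],l[2]],u) for n,l,u in tk]
sk=[(S,[20,-100,20],(257,349)),(S,[20,100,20],(343,322)),(S,[-20,100,20],(349.5,340)),(S,[-20,-100,0],(261.5,368)),(S,[-20,100,0],(349.5,344))]
for o in(tk,sk,tk+sk): fit('rack',o,[490,-330,-1.4])
E
python3 run1.py
```

```text
photo [ 5.6786e+02  1.4568e+01 -3.4100e-01] deg -19.51 
 [[-1.1, -0.3], [0.7, 0.3], [-2.1, -1.1], [1.2, -1.8], [0.4, -1.2], [-0.1, 1.1], [-0.6, 0.6], [0.1, 0.4], [0.6, 1.1]]
photo [ 5.67924e+02  1.47120e+01 -3.40000e-01] deg -19.46 
 [[-1.0, 1.3], [0.2, 2.3], [-0.3, -1.1], [0.8, -0.8], [1.1, 0.1], [-0.5, -0.6], [-0.4, -0.2], [0.3, 0.1]]
photo [ 5.67905e+02  1.46160e+01 -3.40000e-01] deg -19.48 
 [[-1.1, -0.3], [0.6, 0.3], [-2.1, -1.1], [1.2, -1.8], [0.4, -1.3], [-0.1, 1.0], [-0.6, 0.5], [0.1, 0.4], [0.6, 1.1], [-1.0, 1.3], [0.1, 2.3], [-0.3, -1.1], [0.8, -0.7], [1.0, 0.1], [-0.5, -0.6], [-0.4, -0.2], [0.3, 0.1]]
shield [ 5.63273e+02  1.76360e+01 -3.52000e-01] deg -20.19 
 [[0.4, -1.4], [-0.4, -2.4], [-0.0, 0.5], [0.5, 0.0], [0.1, 1.4], [-0.7, 0.6]]
shield [ 5.63626e+02  1.77810e+01 -3.54000e-01] deg -20.3 
 [[0.3, -1.5], [-0.4, -2.6], [-0.1, 0.3], [0.4, -0.1], [0.0, 1.2], [-0.8, 0.4], [-0.5, 0.1], [-0.0, 0.7]]
rail [ 5.37946e+02  3.30529e+02 -1.85000e-01] deg -10.57 
 [[0.9, 0.9], [0.4, 0.0], [-0.1, -0.6], [-1.1, -0.1]]
rail [ 5.3883e+02  3.3571e+02 -1.9800e-01] deg -11.35 
 [[-0.2, 0.2], [0.6, -0.3], [0.2, -1.0], [-0.5, 1.1]]
rail [ 5.38259e+02  3.31329e+02 -1.90000e-01] deg -10.9 
 [[0.6, 0.6], [-0.0, 0.1], [-0.4, -0.9], [-1.5, 0.0], [-0.4, 0.9], [0.8, 0.6], [-0.0, -0.3], [-0.3, 2.0]]
rack [ 494.017 -331.66    -1.802] deg -103.26 
 [[30.8, -1.7], [-0.9, -0.6], [-32.0, 1.8], [0.9, 0.4]]
rack [ 494.082 -333.959   -1.797] deg -102.93 
 [[-0.9, 0.8], [8.1, 35.5], [0.9, -0.7], [-2.5, -31.6], [-0.1, -0.5]]
rack [ 494.073 -333.394   -1.797] deg -102.97 
 [[31.3, -1.8], [-0.4, -0.7], [-31.1, 1.8], [1.9, 0.4], [-0.9, 0.5], [8.0, 35.3], [0.9, -0.9], [-2.5, -31.9], [-0.2, -0.7]]
```

```bash
python3 - <<'E'
s=open('run1.py').read()
a=s.index("tk=[");s=s[:a]+"""tk=[(T,[-20,100,20],(404,188)),(T,[20,100,20],(420,184.5)),(T,[20,-100,20],(443.5,260)),(T,[-20,-100,20],(427,264))]
sk=[(S,[-20,-100,20],(257,349)),(S,[-20,100,20],(343,322)),(S,[20,100,20],(349.5,340)),(S,[20,-100,0],(261.5,368)),(S,[20,100,0],(349.5,344))]
for o in(tk,sk,tk+sk): k=fit('rack',o,[490,-330,-1.4])
p=[567.9,14.6,-.34]
def w(p,l): c,s=np.cos(p[2]),np.sin(p[2]); return [p[0]+c*l[0]-s*l[1],p[1]+s*l[0]+c*l[1],l[2]]
print('barrels',proj(T,[w(p,[0,55,65]),w(p,[0,-55,65])]),'obs (260,193) (303.5,204.5)')
print('stop',proj(T,w(k,[0,0,58])),proj(S,w(k,[0,0,58])),'cell top ends T',proj(T,[w(k,[0,21,54]),w(k,[0,-21,54])]),proj(S,[w(k,[0,21,54]),w(k,[0,-21,54])]))
"""
s=s.replace("[0,20,108]","[-5,20,94]").replace("[0,-20,108]","[-5,-20,94]")
open('run1.py','w').write(s)
E
python3 run1.py | grep -A99 shield
```

```text
shield [ 5.6547e+02  1.7114e+01 -3.4900e-01] deg -19.97 
 [[0.2, 1.3], [-0.8, 0.1], [0.1, -0.4], [0.6, -0.9], [0.3, 0.4], [-0.5, -0.3]]
shield [ 5.65335e+02  1.73580e+01 -3.42000e-01] deg -19.61 
 [[0.1, 1.4], [-0.9, 0.1], [-0.1, -0.2], [0.5, -1.0], [0.3, 0.3], [-0.6, -0.1], [-0.0, 0.2], [0.5, 0.6]]
rail [ 5.37946e+02  3.30529e+02 -1.85000e-01] deg -10.57 
 [[0.9, 0.9], [0.4, 0.0], [-0.1, -0.6], [-1.1, -0.1]]
rail [ 5.3883e+02  3.3571e+02 -1.9800e-01] deg -11.35 
 [[-0.2, 0.2], [0.6, -0.3], [0.2, -1.0], [-0.5, 1.1]]
rail [ 5.38259e+02  3.31329e+02 -1.90000e-01] deg -10.9 
 [[0.6, 0.6], [-0.0, 0.1], [-0.4, -0.9], [-1.5, 0.0], [-0.4, 0.9], [0.8, 0.6], [-0.0, -0.3], [-0.3, 2.0]]
rack [ 493.97  -331.55    -1.416] deg -81.16 
 [[0.3, -0.8], [-0.6, -0.6], [-0.2, 0.8], [0.5, 0.5]]
rack [ 494.389 -331.932   -1.422] deg -81.48 
 [[-0.9, -1.1], [0.3, 1.0], [1.0, -0.7], [-0.3, 1.8], [-0.0, -0.5]]
rack [ 494.279 -331.818   -1.42 ] deg -81.34 
 [[0.5, -1.0], [-0.4, -0.8], [-0.3, 0.7], [0.5, 0.3], [-1.0, -1.0], [0.2, 0.8], [1.0, -0.8], [-0.3, 1.9], [-0.1, -0.7]]
barrels [[260.17689851 193.21938615]
 [304.32197661 205.14465312]] obs (260,193) (303.5,204.5)
stop [[428.83108    220.09318472]] [[304.16256709 335.29251428]] cell top ends T [[425.70467405 212.09574142]
 [430.81178552 228.83326867]] [[313.61306427 333.43315231]
 [294.49224581 338.96809097]]
```

```bash
cat > go.py <<'E'
import sys
from h import *
from scipy.spatial.transform import Rotation as Ro
def d(x,y,z,yaw):
    s=r.sense();R=Ro.from_euler('xyz',s['tcp_rot']);G=Ro.from_euler('xyz',[np.pi,0,yaw])
    print('t',s['clock'],'pos',s['eef_pos'].round(1),'rot',s['tcp_rot'].round(4),'op',round(s['opening'],3),'gf',round(s['grasp_force'],1),'F',s['contact_force'].round(1))
    print('turn',(R.inv()*G).as_rotvec().round(4));v=np.array([x,y,z])-s['eef_pos']
    print('shift now',(R.inv().apply(v)/1e3).round(4),'after turn',(G.inv().apply(v)/1e3).round(4))
d(*map(float,sys.argv[1:]))
E
python3 -m jog '[[[0,0,-0.134],[0,0,0],1],[[0,0,-0.134],[0,0,0],1],[[0,0,-0.134],[0,0,0],1],[[0,0,-0.134],[0,0,0],1],[[0,0,-0.134],[0,0,0],1],[[0,0,-0.134],[0,0,0],1],[[0,0,-0.134],[0,0,0],1],[[0,0,0],[0,0,0],1]]'; python3 go.py 566 17 200 1.231
```

```text
clock: 0.9
eef_pos: [180.3, -598.2, 255.9]
tcp_rot: [-3.141, -0.001, 1.233]
contact_force: [0.2, 0.0, -0.3]
opening: 1.001
grasp_force: 0.0
t 0.9 pos [ 180.3 -598.2  255.9] rot [-3.1411e+00 -7.0000e-04  1.2327e+00] op 1.001 gf 0.0 F [ 0.2  0.  -0.3]
turn [-0.0004 -0.0007  0.0017]
shift now [0.7082 0.1599 0.0563] after turn [0.7085 0.1586 0.0559]
```

```bash
python3 -m jog '[[[0,0,0],[0.039,0.009,0],1],[[0,0,0],[0.039,0.009,0],1],[[0,0,0],[0.039,0.009,0],1],[[0,0,0],[0.039,0.009,0],1],[[0,0,0],[0.039,0.009,0],1],[[0,0,0],[0.039,0.009,0],1],[[0,0,0],[0.039,0.009,0],1],[[0,0,0],[0.039,0.009,0],1],[[0,0,0],[0.039,0.009,0],1]]' >/dev/null;  python3 -m jog '[[[0,0,0],[0.039,0.009,0],1],[[0,0,0],[0.039,0.009,0],1],[[0,0,0],[0.039,0.009,0],1],[[0,0,0],[0.039,0.009,0],1],[[0,0,0],[0.039,0.009,0],1],[[0,0,0],[0.039,0.009,0],1],[[0,0,0],[0.039,0.009,0.02],1],[[0,0,0],[0.039,0.009,0.02],1],[[0,0,0],[0.007,-0.003,0.015],1],[[0,0,0],[0,0,0],1]]'; python3 go.py 566 17 109 1.231
```

```text
clock: 2.8
eef_pos: [544.0, -15.3, 199.0]
tcp_rot: [-3.137, 0.001, 1.229]
contact_force: [-0.4, -0.4, 0.3]
opening: 0.998
grasp_force: 0.0
t 2.8 pos [544.  -15.3 199. ] rot [-3.1374e+00  1.2000e-03  1.2295e+00] op 0.998 gf 0.0 F [-0.4 -0.4  0.3]
turn [-0.0042  0.0012 -0.0015]
shift now [0.0379 0.0103 0.0899] after turn [0.0378 0.01   0.09  ]
```

```bash
python3 -m jog '[[[-0.004,0,0],[0.038,0.01,0],1],[[0,0,0],[0,0,0],1],[[0,0,0],[0,0,0],1]]'; python3 go.py 566 17 109 1.231
```

```text
clock: 3.1
eef_pos: [567.5, 15.3, 201.9]
tcp_rot: [3.137, 0.0, 1.229]
contact_force: [-0.5, -1.0, 0.1]
opening: 0.995
grasp_force: 0.0
t 3.1 pos [567.5  15.3 201.9] rot [3.1372e+00 1.0000e-04 1.2295e+00] op 0.995 gf 0.0 F [-0.5 -1.   0.1]
turn [ 0.0044  0.0001 -0.0015]
shift now [ 0.0011 -0.0023  0.0929] after turn [ 0.0011 -0.0019  0.0929]
```

```bash
python3 -m jog '[[[0.003,0,0],[0.001,-0.002,0.03],1],[[0,0,0],[0,0,0.03],1],[[0,0,0],[0,0,0],1],[[0,0,0],[0,0,0],1]]'; python3 go.py 566 17 109 1.231;python3 - <<'E'
from h import *
t=r.grab_frame("top")[:,:,::-1];s=r.grab_frame("side")[:,:,::-1]
a=crop(t,225,160,340,245,4.2,None);b=crop(s,275,140,345,260,4.5,None)
o=np.zeros((560,800,3),np.uint8);o[:a.shape[0],:a.shape[1]]=a;o[:b.shape[0],485:485+b.shape[1]]=b
cv2.imwrite("pics/c4.png",o)
E
```

```text
clock: 3.5
eef_pos: [565.5, 16.3, 141.8]
tcp_rot: [3.141, 0.0, 1.229]
contact_force: [0.6, -0.4, 0.5]
opening: 0.998
grasp_force: 0.0
t 3.5 pos [565.5  16.3 141.8] rot [3.1414e+00 5.0000e-04 1.2292e+00] op 0.998 gf 0.0 F [ 0.6 -0.4  0.5]
turn [ 0.0002  0.0005 -0.0018]
shift now [0.0008 0.0002 0.0328] after turn [0.0008 0.0002 0.0328]
```

View pics/c4.png

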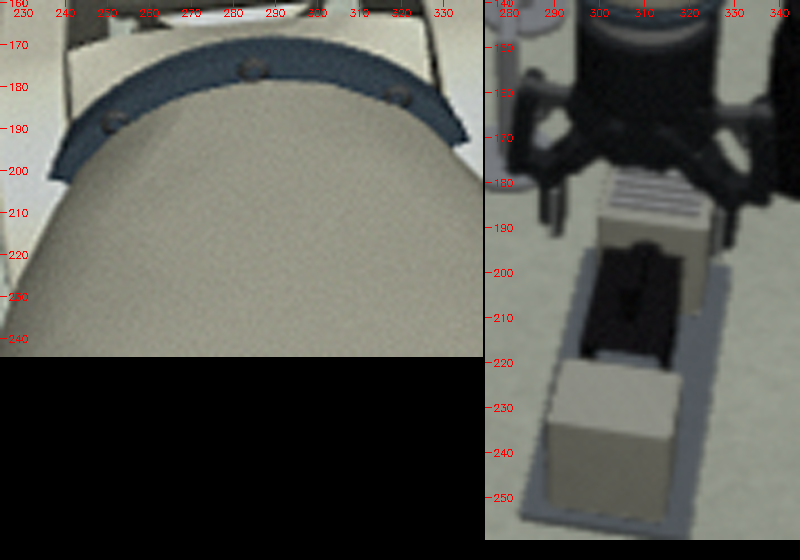

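Side view: fingertips at (290,191) and (329,193), straddling the tab (~310) symmetrically. The top view is blocked by the arm.

```bash
python3 -m jog '[[[0,0,0],[0.001,0,0.016],1],[[0,0,0],[0,0,0.016],1],[[0,0,0],[0,0,0],-0.3],[[0,0,0],[0,0,0],-0.3],[[0,0,0],[0,0,0],-0.5],[[0,0,0],[0,0,0],-0.5]]' 40; python3 -m jog '[[[0,0,0],[0,0,0],-1],[[0,0,0],[0,0,0],-1],[[0,0,0],[0,0,0],-1],[[0,0,0],[0,0,0],-1],[[0,0,0],[0,0,0],-1]]'; python3 go.py 566 17 250 1.231
```

```text
clock: 4.2
eef_pos: [567.0, 18.2, 110.4]
tcp_rot: [3.139, -0.001, 1.231]
contact_force: [0.3, 0.5, -0.6]
opening: 0.329
grasp_force: 0.0
clock: 4.7
eef_pos: [566.7, 18.2, 109.9]
tcp_rot: [3.14, -0.0, 1.231]
contact_force: [-1.1, -0.2, 6.1]
opening: 0.105
grasp_force: 42.8
t 4.7 pos [566.7  18.2 109.9] rot [ 3.1397e+00 -3.0000e-04  1.2309e+00] op 0.105 gf 42.8 F [-1.1 -0.2  6.1]
turn [ 0.0019 -0.0003 -0.0001]
shift now [-0.0013 -0.     -0.1401] after turn [-0.0014 -0.0003 -0.1401]
```

```bash
python3 -m jog '[[[0,0,0],[0,0,-0.005],-1],[[0,0,0],[0,0,-0.01],-1],[[0,0,0],[0,0,-0.02],-1],[[0,0,0],[0,0,-0.03],-1],[[0,0,0],[0,0,-0.03],-1],[[0,0,0],[0,0,-0.03],-1],[[0,0,0],[0,0,-0.02],-1],[[0,0,0],[0,0,0],-1],[[0,0,0],[0,0,0],-1]]'; python3 go.py 538.2 331.5 245 1.381
```

```text
clock: 5.6
eef_pos: [565.9, 18.2, 254.3]
tcp_rot: [3.14, -0.0, 1.231]
contact_force: [-0.2, -0.4, -2.1]
opening: 0.106
grasp_force: 41.9
t 5.6 pos [565.9  18.2 254.3] rot [ 3.1402e+00 -2.0000e-04  1.2308e+00] op 0.106 gf 41.9 F [-0.2 -0.4 -2.1]
turn [ 1.400e-03 -1.000e-04 -1.502e-01]
shift now [ 0.2861 -0.1306  0.0092] after turn [ 0.3024 -0.0863  0.0093]
```

```bash
python3 -m jog '[[[0,0,-0.075],[0,0,0],-1],[[0,0,-0.075],[0,0,0],-1],[[0,0,0],[0.015,-0.004,0],-1],[[0,0,0],[0.033,-0.01,0],-1],[[0,0,0],[0.033,-0.01,0],-1],[[0,0,0],[0.033,-0.01,0],-1],[[0,0,0],[0.033,-0.01,0],-1],[[0,0,0],[0.033,-0.01,0],-1],[[0,0,0],[0.033,-0.01,0],-1],[[0,0,0],[0.033,-0.009,0],-1],[[0,0,0],[0.033,-0.007,0],-1],[[0,0,0],[0.02,-0.006,0],-1]]' >/dev/null; python3 -m jog '[[[0,0,0],[0.003,0,0],-1],[[0,0,0],[0,0,0],-1],[[0,0,0],[0,0,0],-1]]';python3 go.py 538.2 331.5 175 1.381;python3 - <<'E'
from h import *
t=r.grab_frame("top")[:,:,::-1];s=r.grab_frame("side")[:,:,::-1]
a=crop(t,85,150,235,250,3.2,None);b=crop(s,245,70,325,190,4.5,None)
o=np.zeros((560,845,3),np.uint8);o[:a.shape[0],:a.shape[1]]=a;o[:b.shape[0],485:485+b.shape[1]]=b
cv2.imwrite("pics/c5.png",o[:,45:])
E
```

```text
clock: 7.1
eef_pos: [538.3, 330.4, 253.4]
tcp_rot: [3.141, 0.001, 1.38]
contact_force: [-0.9, 0.6, -1.0]
opening: 0.107
grasp_force: 41.8
t 7.1 pos [538.3 330.4 253.4] rot [3.1415e+00 1.3000e-03 1.3801e+00] op 0.107 gf 41.8 F [-0.9  0.6 -1. ]
turn [ 0.0001  0.0013 -0.0009]
shift now [ 0.0012 -0.0004  0.0784] after turn [ 0.0011 -0.0003  0.0784]
```

View pics/c5.png

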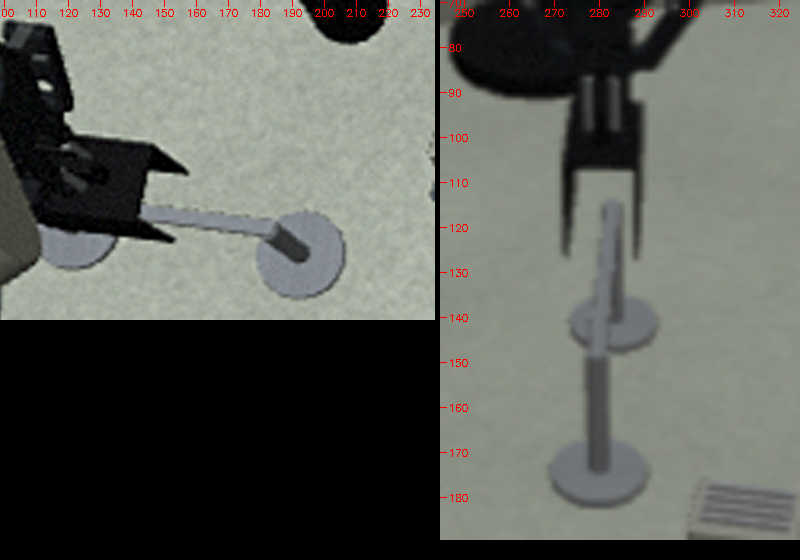

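The shield is held level with its open channel aligned over the bar (walls at u=272 and 288 in the side view, bar about 281).

```bash
python3 -m jog '[[[0,0,0],[0,0,0.02],-1],[[0,0,0],[0,0,0.03],-1],[[0,0,0],[0,0,0.03],-1],[[0,0,0],[0,0,0.015],-1],[[0,0,0],[0,0,0.004],-1],[[0,0,0],[0,0,0],-1],[[0,0,0],[0,0,0],-1]]'; python3 go.py 538.2 331.5 149 1.381;python3 - <<'E'
from h import *
t=r.grab_frame("top")[:,:,::-1];s=r.grab_frame("side")[:,:,::-1]
a=crop(t,100,150,220,250,3.5,None);b=crop(s,260,90,310,190,6,None)
o=np.zeros((600,725,3),np.uint8);o[:a.shape[0],:a.shape[1]]=a;o[:b.shape[0],425:425+b.shape[1]]=b
cv2.imwrite("pics/c6.png",o)
E
```

```text
clock: 7.9
eef_pos: [539.7, 331.4, 156.6]
tcp_rot: [3.139, -0.001, 1.38]
contact_force: [-0.7, 0.4, -1.1]
opening: 0.11
grasp_force: 41.8
t 7.9 pos [539.7 331.4 156.6] rot [ 3.1391e+00 -1.3000e-03  1.3805e+00] op 0.11 gf 41.8 F [-0.7  0.4 -1.1]
turn [ 0.0025 -0.0013 -0.0005]
shift now [-0.0002 -0.0015  0.0076] after turn [-0.0002 -0.0015  0.0076]
```

View pics/c6.png

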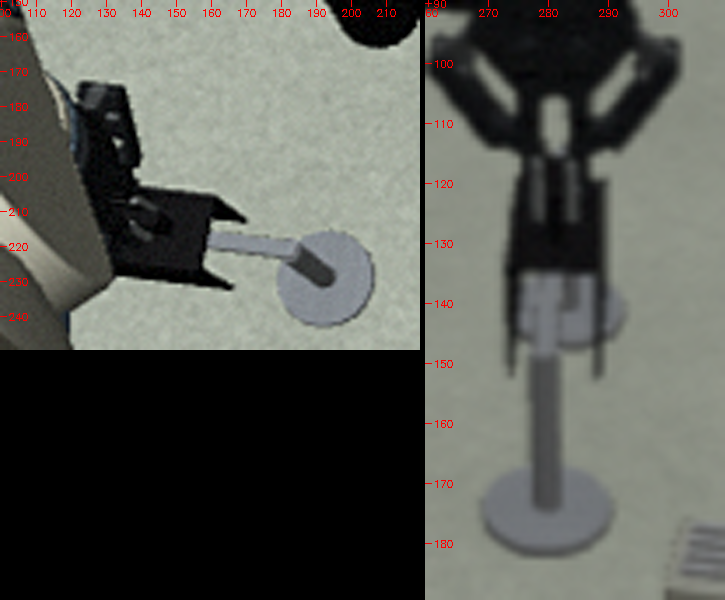

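```bash
python3 - <<'E'
from h import *
def w(p,l): c,s=np.cos(p[2]),np.sin(p[2]); return [p[0]+c*l[0]-s*l[1],p[1]+s*l[0]+c*l[1],l[2]]
sh=[538.8,331.2,-.19];ra=[538.2,331.5,-.19];f=156.8-99.5
for n in('side','top'):
    print(n,'roof near corners',proj(n,[w(sh,[-25,-42,f+70]),w(sh,[25,-42,f+70])]).round(1).tolist(),'under',proj(n,[w(sh,[-25,-42,f+67]),w(sh,[25,-42,f+67])]).round(1).tolist(),'feet near',proj(n,[w(sh,[-25,-42,f]),w(sh,[25,-42,f])]).round(1).tolist(),'bar at -42/-80 edges',proj(n,[w(ra,[-6,-42,110]),w(ra,[6,-42,110]),w(ra,[-6,-80,110]),w(ra,[6,-80,110])]).round(1).tolist())
E
```

```text
side roof near corners [[272.7, 133.8], [289.0, 134.2]] under [[272.7, 134.7], [289.0, 135.0]] feet near [[273.3, 152.2], [288.9, 152.6]] bar at -42/-80 edges [[278.8, 138.6], [282.6, 138.7], [278.0, 146.0], [282.0, 146.1]]
top roof near corners [[156.6, 227.5], [160.9, 205.6]] under [[157.1, 227.7], [161.3, 205.9]] feet near [[166.1, 232.8], [170.0, 212.4]] bar at -42/-80 edges [[160.6, 220.9], [161.6, 215.8], [177.2, 222.9], [178.2, 217.8]]
```

```bash
python3 - <<'E'
from h import *
s=r.grab_frame("side").mean(2);t=r.grab_frame("top").mean(2)
print('side cols 266-294')
for v in (130,133,137,139,142,145,149): print(v,s[v,268:294].astype(int))
print('top rows 202-236')
for u in (156,158,160,162,166,170,176): print(u,t[200:238,u].astype(int))
E
```

```text
side cols 266-294
130 [138 140 140 143 134 101  36  19  15  17  17  13  13   9  13  15  16  14
  18  16  20  46  98 137 142 140]
133 [141 143 143 140 124  73  25  17  18  15  17  17  17  12  16  20  16  17
  16  17  20  47  98 136 140 140]
137 [140 140 141 139 127  70  23  42  86 115 114 107 118 117 104  72  76  91
 112 103  60  43  87 127 135 137]
139 [138 139 141 141 126  73  25  50  94 114 119 121 121 119 108  81  75  89
 111 103  60  43  84 116 124 135]
142 [138 141 141 141 127  72  28  66 112 112 106 119 120 113 103 112 113 114
 115 104  61  55  94 114 112 115]
145 [142 141 141 140 130  93  36  52  82  94 102 117 120 116 108 116 117 117
 116 103  61  55  86  93 115 136]
149 [140 140 140 141 131  96  70 114 126 102  93  97  97  93 111 133 134 133
 134 121  76  86 132 136 136 137]
top rows 202-236
156 [170 164 162 176 189  80  18  18  24  22  24  26  14  25  20  23  30  20
  21  20  25  20  26  27  13  19  18  14   0   3   0  10 170 173 176 175
 171 164]
158 [166 169 168 167 186  79  16  14  23  28  24  21  23  28  19  21  18   6
   9   4  12  11  91 104 141 161 169  44   0  11   0   0 166 173 174 169
 173 170]
160 [171 165 170 169 186 143  46   6  22  23  15   0  22  98 153 119 125 139
 143 147 124 139 171 176 166 165 181 179  62   0   0   0 137 168 170 165
 169 170]
162 [170 161 165 162 174 165  76   5   0   0   1   0  18 172 170 175 156 142
 146 146 127 110 168 167 167 160 169 173 174  59   0   0  75 164 174 172
 168 170]
166 [166 161 163 162 170 172 172 185 184 123  18   0   0 119 173 173 141 142
 149 145 144 101 171 179 170 172 168 161 167 167 181 115  47 164 170 168
 173 173]
170 [175 172 172 170 168 165 162 165 168 170 170 163 157 101 161 168 173 148
 147 146 142 133 110 163 163 164 166 164 162 166 172 175 173 172 168 165
 172 169]
176 [176 176 168 162 163 162 166 163 162 160 163 166 170 168 164 165 166 121
 138 138 146 138 122 117 165 169 169 167 162 164 162 165 168 169 169 167
 159 162]
```

```bash
python3 -m jog '[[[0,0,0],[0,-0.002,0.003],-1],[[0,0,0],[0,0,0.003],-1],[[0,0,0],[0,0,0],-1]]'; python3 -m jog '[[[0,0,0],[0,0,0.001],-1],[[0,0,0],[0,0,0],-1]]' ;python3 go.py 538.2 331.5 149 1.381
```

```text
clock: 8.4
eef_pos: [536.7, 331.4, 149.0]
tcp_rot: [3.141, 0.0, 1.381]
contact_force: [-0.3, 0.2, -0.9]
opening: 0.109
grasp_force: 42.0
clock: 8.6
eef_pos: [536.7, 331.4, 148.8]
tcp_rot: [3.141, 0.0, 1.381]
contact_force: [-4.0, -0.5, 6.5]
opening: 0.107
grasp_force: 43.0
t 8.6 pos [536.7 331.4 148.8] rot [3.1409e+00 2.0000e-04 1.3809e+00] op 0.107 gf 43.0 F [-4.  -0.5  6.5]
turn [ 0.0007  0.0002 -0.0001]
shift now [ 0.0003  0.0014 -0.0002] after turn [ 0.0003  0.0014 -0.0002]
```

```bash
python3 -m jog '[[[0,0,0],[0,0,0.001],-1],[[0,0,0],[0,0,0],-1]]' ;python3 go.py 538.2 331.5 149 1.381
```

```text
clock: 8.8
eef_pos: [536.8, 331.4, 148.8]
tcp_rot: [3.141, 0.0, 1.381]
contact_force: [-6.3, -3.7, 16.4]
opening: 0.106
grasp_force: 44.3
t 8.8 pos [536.8 331.4 148.8] rot [3.1407 0.     1.3807] op 0.106 gf 44.3 F [-6.3 -3.7 16.4]
turn [ 0.0009  0.     -0.0003]
shift now [ 0.0003  0.0014 -0.0002] after turn [ 0.0003  0.0014 -0.0002]
```

```bash
python3 -m jog '[[[0,0,0],[0,0.0005,-0.0015],-1],[[0,0,0],[0,0,0],-1],[[0,0,0],[0,0,0],-0.7],[[0,0,0],[0,0,0],-0.6],[[0,0,0],[0,0,0],-0.4],[[0,0,0],[0,0,0],-0.2],[[0,0,0],[0,0,0],-0.2],[[0,0,0],[0,0,0],-0.2]]' ;python3 - <<'E'
from h import *
s=r.grab_frame("side")[:,:,::-1];t=r.grab_frame("top")[:,:,::-1]
a=crop(t,100,150,220,250,3.5,None);b=crop(s,260,90,310,190,6,None)
o=np.zeros((600,725,3),np.uint8);o[:a.shape[0],:a.shape[1]]=a;o[:b.shape[0],425:425+b.shape[1]]=b
cv2.imwrite("pics/c7.png",o)
E
```

```text
clock: 9.6
eef_pos: [537.4, 331.3, 148.6]
tcp_rot: [3.141, 0.0, 1.381]
contact_force: [-0.5, -0.5, -0.3]
opening: 0.402
grasp_force: 0.0
```

View pics/c7.png

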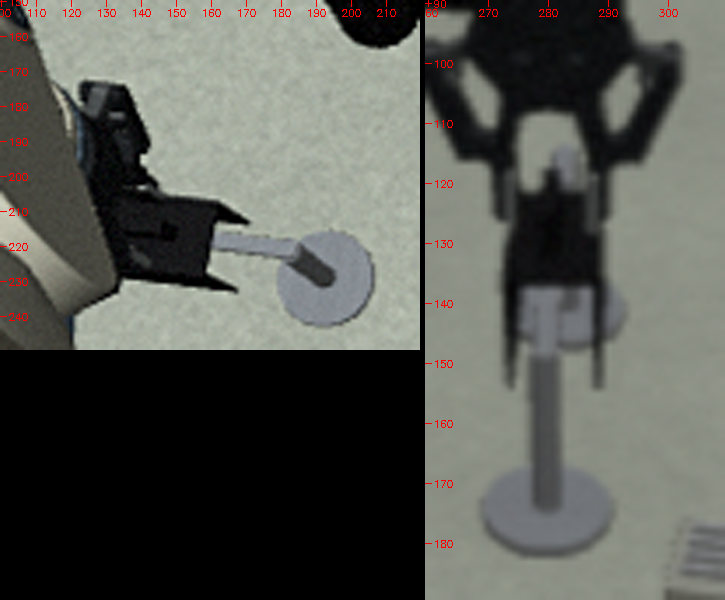

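The shield sits level astride the bar and both fingers are clear of the tab. I'll lift away and go to the rack.

```bash
python3 -m jog '[[[0,0,0],[0,0,-0.01],-0.2],[[0,0,0],[0,0,-0.02],-0.2],[[0,0,0],[0,0,-0.03],-0.2],[[0,0,0],[0,0,-0.04],1],[[0,0,0],[0,0,-0.01],1],[[0,0,0],[0,0,0],1],[[0,0,0],[0,0,0],1]]';python3 - <<'E'
from h import *
s=r.grab_frame("side").mean(2)
for v in (122,130,133,149): print(v,s[v,268:294].astype(int))
E
python3 -m jog '[[[0,0,0.137],[0,0,0],1],[[0,0,0.137],[0,0,0],1],[[0,0,0.137],[0,0,0],1],[[0,0,0.137],[0,0,0],1],[[0,0,0.137],[0,0,0],1],[[0,0,0.137],[0,0,0],1],[[0,0,0.137],[0,0,0],1],[[0,0,0.137],[0,0,0],1],[[0,0,0.134],[0,0,0],1],[[0,0,0],[0,0,0],1]]';python3 go.py 493 -331.8 220 0.151
```

```text
clock: 10.4
eef_pos: [536.9, 331.1, 258.2]
tcp_rot: [3.141, 0.001, 1.381]
contact_force: [-0.1, -0.6, -0.4]
opening: 0.999
grasp_force: 0.0
122 [137 138 138 137 136 125  82  50  45  44  39  22  15  15  20  28  31  35
  44  43  49  86 134 140 140 141]
130 [138 138 139 140 127  76  26  14  16  15  15   9   6   8   7  14  16  14
  17  16  25  61 113 136 141 138]
133 [138 141 142 138 118  46  17  15  17  16  14  14  14  16  17  15  16  11
  17  16  23  60 114 138 139 138]
149 [139 139 139 138 124  71  49  94 123 101  91  96  97  91 110 132 133 132
 131 117  60  82 131 135 134 136]
clock: 11.45
eef_pos: [536.6, 330.9, 256.9]
tcp_rot: [3.14, 0.002, 0.149]
contact_force: [-0.6, 0.1, -0.0]
opening: 1.004
grasp_force: 0.0
t 11.45 pos [536.6 330.9 256.9] rot [3.140e+00 1.800e-03 1.488e-01] op 1.004 gf 0.0 F [-0.6  0.1 -0. ]
turn [ 0.0016  0.0018 -0.0022]
shift now [-0.1413  0.6489  0.0381] after turn [-0.1428  0.6486  0.0369]
```

```bash
python3 -m jog '[[[0,0,0],[-0.004,0.02,0],1],[[0,0,0],[-0.009,0.04,0],1],[[0,0,0],[-0.009,0.04,0],1],[[0,0,0],[-0.009,0.04,0],1],[[0,0,0],[-0.009,0.04,0],1],[[0,0,0],[-0.009,0.04,0],1],[[0,0,0],[-0.009,0.04,0],1],[[0,0,0],[-0.009,0.04,0],1],[[0,0,0],[-0.009,0.04,0],1]]' >/dev/null;python3 -m jog '[[[0,0,0],[-0.009,0.04,0],1],[[0,0,0],[-0.009,0.04,0],1],[[0,0,0],[-0.009,0.04,0],1],[[0,0,0],[-0.009,0.04,0],1],[[0,0,0],[-0.009,0.04,0],1],[[0,0,0],[-0.009,0.04,0],1],[[0,0,0],[-0.009,0.04,0.01],1],[[0,0,0],[-0.004,0.029,0.02],1],[[0,0,0],[0,0,0.01],1],[[0,0,0],[0,0,0],1],[[0,0,0],[0,0,0],1]]';python3 go.py 493 -331.8 130 0.151
```

```text
clock: 13.45
eef_pos: [492.8, -330.9, 218.6]
tcp_rot: [-3.141, -0.0, 0.152]
contact_force: [-0.1, 0.2, 0.0]
opening: 0.999
grasp_force: 0.0
t 13.45 pos [ 492.8 -330.9  218.6] rot [-3.1409 -0.      0.1524] op 0.999 gf 0.0 F [-0.1  0.2  0. ]
turn [-0.0007 -0.      0.0014]
shift now [0.     0.0009 0.0886] after turn [0.     0.0009 0.0886]
```

```bash
python3 -m jog '[[[0,0,0],[0,0.001,0.03],1],[[0,0,0],[0,0,0.035],1],[[0,0,0],[0,0,0.035],0.3],[[0,0,0],[0,0,0.035],0],[[0,0,0],[0,0,0.025],0],[[0,0,0],[0,0,0.009],0],[[0,0,0],[0,0,0],0],[[0,0,0],[0,0,0],0]]' 25;python3 go.py 493 -331.8 49 0.151
python3 - <<'E'
from h import *
s=r.grab_frame("side")[:,:,::-1];crop(s,255,290,355,385,6,"pics/c8.png")
E
```

```text
clock: 14.25
eef_pos: [494.7, -333.0, 51.3]
tcp_rot: [3.14, -0.002, 0.152]
contact_force: [0.5, 0.2, 0.1]
opening: 0.503
grasp_force: 0.0
t 14.25 pos [ 494.7 -333.    51.3] rot [ 3.1398e+00 -2.3000e-03  1.5180e-01] op 0.503 gf 0.0 F [0.5 0.2 0.1]
turn [ 0.0017 -0.0023  0.0008]
shift now [-0.0015 -0.0014  0.0023] after turn [-0.0015 -0.0014  0.0023]
```

View pics/c8.png

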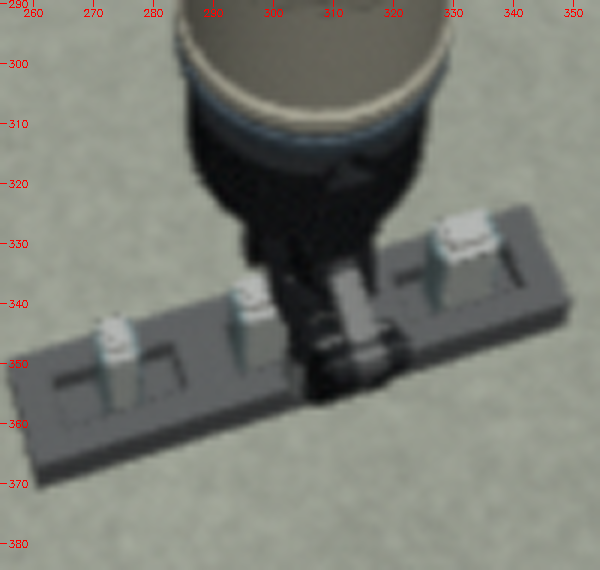

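```bash
python3 - <<'E'
from h import *
def w(p,l): c,s=np.cos(p[2]),np.sin(p[2]); return [p[0]+c*l[0]-s*l[1],p[1]+s*l[0]+c*l[1],l[2]]
g=[494.7,-333,.152-np.pi/2]
for x in(21,29,36):
  for z in(26,40,70): print(x,z,proj('side',[w(g,[x,-11,z]),w(g,[x,0,z]),w(g,[x,11,z])]).round(1).tolist())
for x in(-21,): print(x,proj('side',[w(g,[x,-11,30]),w(g,[x,11,30]),w(g,[x,11,60])]).round(1).tolist())
k=[493,-331.8,-1.42]
print('cell front bottom z20',proj('side',[w(k,[8,-21,20]),w(k,[8,21,20]),w(k,[8,-21,54]),w(k,[8,21,54])]).round(1).tolist())
E
```

```text
21 26 [[302.2, 353.4], [307.2, 352.0], [312.2, 350.5]]
21 40 [[302.4, 350.5], [307.5, 349.0], [312.5, 347.5]]
21 70 [[302.9, 344.0], [308.0, 342.5], [313.2, 340.9]]
29 26 [[303.5, 357.1], [308.5, 355.5], [313.5, 354.0]]
29 40 [[303.7, 354.2], [308.8, 352.6], [313.8, 351.1]]
29 70 [[304.2, 347.7], [309.4, 346.1], [314.5, 344.6]]
36 26 [[304.6, 360.2], [309.6, 358.7], [314.6, 357.2]]
36 40 [[304.8, 357.4], [309.9, 355.8], [315.0, 354.3]]
36 70 [[305.3, 350.9], [310.5, 349.4], [315.7, 347.8]]
-21 [[296.0, 334.4], [305.7, 331.6], [306.2, 324.9]]
cell front bottom z20 [[294.8, 349.8], [313.5, 344.3], [295.1, 342.6], [314.3, 337.0]]
```

```bash
python3 -m jog '[[[0,0,0],[-0.0015,-0.0005,0.001],0],[[0,0,0],[0,0,0],0],[[0,0,0],[0,0,0],-0.3],[[0,0,0],[0,0,0],-0.5],[[0,0,0],[0,0,0],-0.5],[[0,0,0],[0,0,0],-0.55],[[0,0,0],[0,0,0],-0.55]]' 20;python3 go.py 493 -331.8 49 0.151;
python3 -m jog '[[[0,0,0],[0,0,0],-0.6],[[0,0,0],[0,0,0],-0.6],[[0,0,0],[0,0,0],-0.6]]' 20;
```

```text
clock: 15.0
eef_pos: [492.2, -332.6, 48.8]
tcp_rot: [3.141, -0.001, 0.151]
contact_force: [0.4, -0.5, 0.0]
opening: 0.228
grasp_force: 0.0
t 15.0 pos [ 492.2 -332.6   48.8] rot [ 3.1412e+00 -8.0000e-04  1.5080e-01] op 0.228 gf 0.0 F [ 0.4 -0.5  0. ]
turn [ 0.0004 -0.0008 -0.0002]
shift now [ 0.0009 -0.0006 -0.0002] after turn [ 0.0009 -0.0006 -0.0002]
clock: 15.3
eef_pos: [492.2, -332.6, 48.8]
tcp_rot: [3.141, -0.001, 0.151]
contact_force: [0.4, -0.6, -0.1]
opening: 0.2
grasp_force: 0.1
```

```bash
python3 -m jog '[[[0,0,0],[0,0,0],-0.7],[[0,0,0],[0,0,0],-1],[[0,0,0],[0,0,0],-1],[[0,0,0],[0,0,0],-1],[[0,0,0],[0,0,0],-1]]' 25;python3 go.py 493 -331.8 49 0.151
```

```text
clock: 15.8
eef_pos: [492.3, -332.8, 48.9]
tcp_rot: [3.141, -0.001, 0.151]
contact_force: [0.7, -2.6, -0.0]
opening: 0.182
grasp_force: 27.2
t 15.8 pos [ 492.3 -332.8   48.9] rot [ 3.1407e+00 -1.2000e-03  1.5080e-01] op 0.182 gf 27.2 F [ 0.7 -2.6 -0. ]
turn [ 0.0009 -0.0012 -0.0002]
shift now [ 0.0008 -0.0009 -0.0001] after turn [ 0.0008 -0.0009 -0.0001]
```

```bash
python3 -m jog '[[[0,0,0],[0,0,-0.005],-1],[[0,0,0],[0,0,-0.01],-1],[[0,0,0],[0,0,-0.02],-1],[[0,0,0],[0,0,-0.03],-1],[[0,0,0],[0,0,-0.04],-1],[[0,0,0],[0,0,-0.03],-1],[[0,0,0],[0,0,-0.015],-1],[[0,0,0],[0,0,0],-1]]';python3 -m jog '[[[0,0,-0.135],[0,0,0],-1],[[0,0,-0.135],[0,0,0],-1],[[0,0,-0.135],[0,0,0],-1],[[0,0,-0.135],[0,0,0],-1],[[0,0,-0.135],[0,0,0],-1],[[0,0,-0.135],[0,0,0],-1],[[0,0,-0.135],[0,0,0],-1],[[0,0,-0.135],[0,0,0],-1],[[0,0,0],[0,0,0],-1]]';python3 go.py 567.5 14.8 190 1.231
```

```text
clock: 16.6
eef_pos: [492.8, -332.8, 201.0]
tcp_rot: [3.139, -0.004, 0.151]
contact_force: [-0.6, 0.0, -1.4]
opening: 0.184
grasp_force: 27.2
clock: 17.5
eef_pos: [491.1, -331.7, 196.7]
tcp_rot: [-3.139, -0.001, 1.233]
contact_force: [0.1, -0.7, 0.3]
opening: 0.185
grasp_force: 27.1
t 17.5 pos [ 491.1 -331.7  196.7] rot [-3.1392e+00 -1.1000e-03  1.2328e+00] op 0.185 gf 27.1 F [ 0.1 -0.7  0.3]
turn [-0.0024 -0.0011  0.0018]
shift now [ 0.3523 -0.0428  0.0072] after turn [ 0.3522 -0.0434  0.0067]
```

```bash
python3 -m jog '[[[0,0,0],[0.017,-0.002,0],-1],[[0,0,0],[0.035,-0.004,0],-1],[[0,0,0],[0.035,-0.004,0],-1],[[0,0,0],[0.035,-0.004,0],-1],[[0,0,0],[0.035,-0.004,0],-1],[[0,0,0],[0.035,-0.004,0],-1],[[0,0,0],[0.035,-0.004,0],-1],[[0,0,0],[0.035,-0.004,0],-1],[[0,0,0],[0.035,-0.004,0],-1],[[0,0,0],[0.035,-0.004,0],-1],[[0,0,0],[0.02,-0.005,0],-1],[[0,0,0],[0,0,0],-1]]' >/dev/null;python3 -m jog '[[[0,0,0],[0,0,0],-1],[[0,0,0],[0,0,0],-1]]'; python3 go.py 567.5 14.8 83 1.231
```

```text
clock: 18.9
eef_pos: [568.4, 13.2, 198.4]
tcp_rot: [3.141, 0.0, 1.229]
contact_force: [0.3, -0.6, -1.1]
opening: 0.183
grasp_force: 27.1
t 18.9 pos [568.4  13.2 198.4] rot [3.1413e+00 5.0000e-04 1.2293e+00] op 0.183 gf 27.1 F [ 0.3 -0.6 -1.1]
turn [ 0.0003  0.0005 -0.0017]
shift now [ 0.0012 -0.0014  0.1154] after turn [ 0.0012 -0.0013  0.1154]
```

```bash
python3 -m jog '[[[0,0,0],[0,-0.001,0.02],-1],[[0,0,0],[0,0,0.025],-1],[[0,0,0],[0,0,0.025],-1],[[0,0,0],[0,0,0.025],-1],[[0,0,0],[0,0,0.015],-1],[[0,0,0],[0,0,0.005],-1],[[0,0,0],[0,0,0],-1],[[0,0,0],[0,0,0],-1]]'; python3 go.py 567.5 14.8 83 1.231
python3 - <<'E'
from h import *
def w(p,l): c,s=np.cos(p[2]),np.sin(p[2]); return [p[0]+c*l[0]-s*l[1],p[1]+s*l[0]+c*l[1],l[2]]
im=r.grab_frame("side");cv2.imwrite("pics/f.png",im[:,:,::-1]);s=im.astype(int)
q=r.sense();p=q['eef_pos'];g=[p[0],p[1],q['tcp_rot'][2]-np.pi/2];zb=p[2]-41
k=[[a,b,c] for a in(-8,8) for b in(-21,21) for c in(zb,zb+46)]
for l in k: print(l,proj('side',w(g,l))[0].round(1))
for v in range(190,226,2): print(v,s[v,292:330].mean(1).astype(int))
E
```

```text
clock: 19.7
eef_pos: [568.7, 13.8, 84.6]
tcp_rot: [3.139, -0.0, 1.23]
contact_force: [0.5, 0.2, -0.2]
opening: 0.182
grasp_force: 27.2
t 19.7 pos [568.7  13.8  84.6] rot [ 3.1394e+00 -4.0000e-04  1.2303e+00] op 0.182 gf 27.2 F [ 0.5  0.2 -0.2]
turn [ 0.0022 -0.0004 -0.0007]
shift now [ 0.0006 -0.0015  0.0016] after turn [ 0.0006 -0.0015  0.0016]
[-8, -21, np.float64(43.86392248976016)] [304.4 221.2]
[-8, -21, np.float64(89.86392248976016)] [304.9 209.3]
[-8, 21, np.float64(43.86392248976016)] [306.8 210.3]
[-8, 21, np.float64(89.86392248976016)] [307.4 198.4]
[8, -21, np.float64(43.86392248976016)] [310.2 222.1]
[8, -21, np.float64(89.86392248976016)] [311.  210.2]
[8, 21, np.float64(43.86392248976016)] [312.5 211.1]
[8, 21, np.float64(89.86392248976016)] [313.3 199.2]
190 [ 19  23  22  29  61 104 118  63  22  14  16  14  15  17  15  16  13  15
  16  18  18  16  16  15  16  13  15  15  17  16  36  78 107  74  45  37
  36  36]
192 [ 20  21  22  18  21  49  94 114  62  23  17  18  15  14  16  16  16  15
  13  16  14  16  17  17  12  13  12  20  36  64  85  88  72  48  50  66
  57  30]

[... 1781 characters left out ...]
87  89  90  89  89  87  88  86  87  87  88  97 120
 145 148]
218 [ 90  89  89  89  89  89  89  89  87  89  87  89  93  97  85  82  83  85
  88  87  88  89  89  89  88  87  88  87  87  86  87  88  88  91 103 125
 142 146]
220 [116 132 133 134 132 129 119 114 106 100  97  97  98  98  89  87  84  85
  90  88  88  89  89  88  89  89  89  88  88  86  87  87  88  92 113 139
 142 143]
222 [130 137 137 138 137 137 137 137 138 139 138 137 136 136 135 135 134 135
 133 132 125 116 110 102  97  95  91  88  88  87  88  88  86  90 111 143
 145 144]
224 [135 136 136 137 137 137 138 138 137 138 138 138 137 137 138 139 140 137
 137 136 136 136 136 137 137 134 117  92  88  88  88  88  91 103 125 143
 145 146]
```

```bash
python3 - <<'E'
from h import *
s=cv2.imread("pics/side0.png").astype(int).mean(2).astype(int);t=cv2.imread("pics/top0.png").astype(int).mean(2).astype(int)
for v in (340,342,344,346,348): print(v,s[v,290:320])
print('top cols 424-434, rows 206-236')
for u in range(424,434): print(u,t[206:236,u])
E
```

```text
340 [ 95  93  86  86 113 141 157 155 139 132 126 136 145 159 158 157 153 133
 118 111 106 103 100  99  90  91  92  90  91  90]
342 [ 91  91  86  73  88 134 156 157 158 155 144 128 104 109 101  98  99 100
  98  99  99  99  97  95  91  92  92  90  90  90]
344 [ 91  87  75  58  62  79  96 103 100 100  99  99  99  98  98  98  97  97
  97  98  99  98  98  94  79  89  90  91  91  91]
346 [91 89 83 62 60 75 91 98 99 97 98 99 97 98 98 98 97 97 96 98 97 96 92 81
 78 89 92 90 91 91]
348 [92 90 88 77 64 75 92 98 98 98 99 97 97 96 96 93 85 90 87 89 91 89 91 91
 91 90 91 91 91 90]
top cols 424-434, rows 206-236
424 [116 124 119 116 119 117 120  98 170 185 118  26  35  46  51  47  54  51
  56  50  57  55  54  46  51  42  44 109 120 117]
425 [110 121 117 119 115 117 113 152 176 153 181 186 187 121  34  38  46  46
  49  53  56  52  55  58  55  38  56 117 121 119]
426 [112 114 117 112 120 111 119 176 191 115 134 140 147 190 184 185 127  46
  31  45  44  57  47  52  49  42  69 122 123 119]
427 [133 129 110 112 114 111 135 188 194 177 176 179 116 138 121 140 189 184
 189 156  76  39  39  39  42  44  92 121 125 123]
428 [150 153 146 132 128 107 134 189 192 194 194 193 179 174 164 147 138 120
 143 163 182 182 190  87  42  52 103 124 118 120]
429 [154 157 163 159 164 154 151 194 191 193 194 186 189 192 196 186 176 172
 147 124 116 135 207 121  44  50 115 123 118 117]
430 [162 157 159 166 165 170 164 170 177 191 191 193 190 193 194 193 191 193
 185 178 167 177 180 142  70  52 117 124 117 115]
431 [164 159 155 159 165 163 158 159 164 167 169 179 192 190 193 191 191 188
 193 193 194 173 164 124  86 102 123 121 113 121]
432 [166 159 160 156 162 158 158 157 161 160 159 154 169 134 175 188 193 193
 191 191 192 187 184 124 108 118 118 121 116 123]
433 [160 156 156 163 162 161 157 157 162 159 158 159 161 146 160 164 165 175
 186 190 196 197 144  90 111 119 118 117 114 117]
```

```bash
python3 -m jog '[[[0.001,0,0],[-0.0005,-0.001,0.0015],-1],[[0,0,0],[0,0,0],-1],[[0,0,0],[0,0,0],-1],[[0,0,0],[0,0,0],-1],[[0,0,0],[0,0,0],-1],[[0,0,0],[0,0,0],-1]]'; python3 go.py 567.4 13.8 82.9 1.231
```

```text
clock: 20.35
eef_pos: [567.0, 13.8, 82.3]
tcp_rot: [3.142, -0.0, 1.231]
contact_force: [0.5, -0.5, -1.2]
opening: 0.183
grasp_force: 27.2
t 20.35 pos [567.   13.8  82.3] rot [ 3.1415 -0.      1.2308] op 0.183 gf 27.2 F [ 0.5 -0.5 -1.2]
turn [ 0.0001 -0.     -0.0002]
shift now [ 0.0001  0.0004 -0.0006] after turn [ 0.0001  0.0004 -0.0006]
```

```bash
python3 -m jog '[[[0,0,0],[0,0.0003,-0.0005],-1],[[0,0,0],[0,0,0],-1],[[0,0,0],[0,0,0],-1],[[0,0,0],[0,0,0],-1]]'; python3 - <<'E'
from h import *
s=r.grab_frame("side").mean(2)
for v in (122,130,133,149): print(v,s[v,268:294].astype(int))
a=cv2.imread("pics/side0.png").astype(float).mean(2);d=abs(cv2.blur(s,(3,3))-cv2.blur(a,(3,3)))>25
d=d.astype(np.uint8);n,_,st,_=cv2.connectedComponentsWithStats(d)
print([x.tolist() for x in st[1:] if x[4]>15])
print(r.sense()['eef_pos'],r.sense()['qvel'].round(3))
E
```

```text
clock: 20.75
eef_pos: [567.2, 13.7, 82.8]
tcp_rot: [-3.142, 0.0, 1.231]
contact_force: [0.3, -0.3, -0.1]
opening: 0.184
grasp_force: 27.2
122 [142 143 144 144 141 129  87  51  48  47  42  25  18  16  20  28  32  37
  46  48  52  90 139 144 143 132]
130 [142 143 144 145 131  80  29  14  15  15  14  10   8   9  10  15  16  14
  20  19  24  65 117 142 147 144]
133 [144 146 147 143 123  47  21  17  18  20  16  15  14  13  14  17  15  16
  21  17  21  64 118 142 144 142]
149 [145 144 144 144 128  74  51  99 128 105  95  99 100  95 115 137 138 138
 136 120  63  85 136 140 138 136]
[[20, 0, 10, 25, 125], [24, 0, 33, 89, 1521], [95, 0, 32, 61, 326], [178, 0, 54, 63, 677], [27, 2, 7, 46, 129], [237, 5, 107, 202, 7051], [59, 17, 52, 127, 1885], [257, 18, 4, 9, 21], [21, 55, 8, 48, 195], [89, 67, 62, 124, 4095], [28, 78, 2, 11, 20], [23, 102, 14, 19, 110], [48, 108, 9, 10, 60], [272, 118, 19, 36, 439], [67, 142, 21, 43, 514], [6, 163, 59, 13, 434], [0, 166, 11, 16, 95], [14, 173, 44, 14, 203], [0, 180, 70, 46, 2238], [295, 196, 24, 26, 358], [0, 207, 5, 6, 23], [0, 263, 27, 157, 2564], [294, 333, 20, 12, 166]]
[567.2189988   13.72532787  82.75414889] [ 0.    -0.    -0.001  0.     0.001  0.   ]
```

Only the arm, the shield and the long cell have changed place. The shield still hangs level and the arm is at rest.

```bash
python3 -c "
from rig import r
print(r.sign_off())"
```

```text
the job is handed in; nothing more can be done
None
```

I handed the job in at about 21 s: the shield hangs level on the rail bar, and the long cell is held still and upright midway between the barrels, placed to an estimated 1–2 mm because the cameras could not see the barrels directly at the end.

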